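Close up after drawing a wash-bath sample

TASK

Close up after sampling: first press shut the one sample tube in the rack whose hinged cap stands open, until it snaps. Then put the loose snap cap onto the bare neck of the open canister, press it down until it clicks home, and keep pressing after the click so that the seal under it stays squeezed: finish while still bearing down firmly on the cap. Keep the canister upright, leave the other tubes shut and everything else where it stands.

Things in the scene. Friction and masses are not known exactly. Their poses are not given: they have to be found in the camera images.
- canister: The open canister: white plastic, a block 90 mm (its x) by 130 mm (its y) by 118 mm tall with a shoulder up to 134 mm, 0.9 kg, standing loose on the deck. Origin: centre of its underside, z up. Its bare neck stands at local y = -35 mm, x = 0; a carrying handle (a loop 18 mm thick, running along local y from y = +10 to +52 mm, top at 171 mm) stands on the other half.
- neck (a point): Centre of the neck's foot, 150 mm above the canister's underside, level with the free top of a black rubber seal ring (43 mm across) on which the cap's edge comes to rest. The neck is an upright 28 mm stud rising 26 mm above this point (top 5 mm tapered to 21 mm). 10 mm up, four white sprung lugs stand 3.5 mm out of it; pushing the cap's bead over them takes about 10 N. Axes: the canister's.
- seal (a joint): How far the seal ring is squeezed down (m): 0 free, 0.0025 at its stop. It takes about 3 N to begin and 4 N more per mm. The detent does not keep it squeezed: it springs back to 0 when nobody presses on the cap.
- cap: The loose snap cap: ribbed blue plastic, 44 mm diameter, 33 mm tall, 22 g, lying mouth down on the deck. Origin: centre of its lower open edge, z up. Bore 37 mm wide, 29.5 mm deep, with a snap bead 31 mm wide 2 to 5 mm above the edge. Snapped home its origin lies on neck (0.6 mm play; lower as the seal is squeezed); resting on the lugs it stands 12 mm higher, and clicks over with about 5 mm left.
- cap_top (a point): Centre of the loose cap's flat top, 33 mm above its origin.
- rack: White tube rack fixed to the deck, 56 mm (its x) by 216 mm (its y), 60 mm tall; four holes in one row along its y, 52 mm apart. Origin: centre of its underside. The tubes stand on its floor, 6 mm above the deck.
- tube1: The sample tube whose hinged cap stands open at the start (in any of the rack's four holes): opaque white plastic, 27 mm outside diameter, 86 mm tall to its rim, loose in the rack with 1 mm of play. Origin: centre of its underside, z up; its +x points to the side with the cap's hinge, away from the robot, its -x to the side of the thumb tab.
- lid1 (a joint): Opening angle of that tube's cap (rad): 0 shut and snapped, 1.57 standing straight up, 2.35 stop. Stiff enough to stay where it is left. From above, it meets a small snap catch at about 0.25 rad and clicks over it at about 0.15; that takes a few newtons at the middle, less at the tab.
- lid1_hinge (a point): Middle of that cap's hinge line, 80 mm above the tube's underside, 19 mm from its axis towards the tube's +x; the hinge line runs along the tube's y.
- lid1_tab (a point): End of that cap's thumb tab, 45 mm from the hinge line; when shut 26 mm from the tube's axis on its -x side, 95 mm above the deck. The cap is a 36 mm disc; when shut its outer face lies 11 mm above the hinge line, 97 mm above the deck; standing open, that face looks away from the robot. Axes turn with the cap.
- tube2: Another sample tube in the rack, its cap shut: the same size as tube1.
- lid2 (a joint): Opening angle of tube2's cap (rad), 0: shut and snapped.
- tube3: Another sample tube in the rack, its cap shut: the same size as tube1.
- lid3 (a joint): Opening angle of tube3's cap (rad), 0: shut and snapped.
- tube4: Another sample tube in the rack, its cap shut: the same size as tube1.
- lid4 (a joint): Opening angle of tube4's cap (rad), 0: shut and snapped.
- can_closed: Bystander: a larger white canister with its blue cap on, 100 by 150 mm, 209 mm tall. Origin: centre of its underside.
- wide_cap: Bystander: a wide flat screw cap, blue, 64 mm in diameter, 18 mm tall. Origin: centre of its underside. It does not fit the neck.
- brush: Bystander: a 200 mm wash brush lying on the deck. Origin: its middle, on the deck; its length is its x.
- ink_tin: Bystander: a tin, 76 mm in diameter, 62 mm tall. Origin: centre of its underside.
- spray_bottle: Bystander: a trigger spray bottle, 68 mm in diameter, 176 mm tall. Origin: centre of its underside.
- ink_knife: Bystander: a 280 mm ink knife (spatula) lying on the deck. Origin: its middle, on the deck; its length is its x.
- measuring_cup: Bystander: an open white cup, 72 mm across, 75 mm tall. Origin: centre of its underside.
There are look-alikes about, which are no part of the job. Leave any red or yellow look-alike of the tube1 alone.

How it is judged:
On the way, in this order (a step that is already met when the one before it is completed fails the run):
1. the open tube's hinged cap is pressed shut and snapped (value of joint lid1 below 0.06 rad), for 0.2 s.
2. the snap cap is pressed over the lugs, home on the canister's neck (z of cap in the frame of neck between -0.005 and 0.0025 m and x of cap in the frame of neck between -0.004 and 0.004 m and y of cap in the frame of neck between -0.004 and 0.004 m and angle between the z axis of cap and the z axis of neck, either way round below 0.1 rad and angle between cap's own z axis and vertical below 0.3 rad), for 0.2 s.
At the end, for the whole second after the job is handed in: All flip caps shut (tube1 under 0.06 rad, others 0.1) and tube1 in the rack; cap snapped home (under 2.5 mm high, within 4 mm of the axis, 0.1 rad square); canister upright (0.1 rad); robot still bearing on the cap (over 2 N), seal squeezed over 0.6 mm (about 6 N) through the last second (all of step 2 and value of joint lid1 below 0.06 rad and value of joint seal above 0.0006 m and contact force between any of the fingers, the arm and cap above 2 N and angle between canister's own z axis and vertical below 0.1 rad and angle between tube1's own z axis and vertical below 0.15 rad and z of tube1 in the frame of rack below 0.012 m and value of joint each of lid2, lid3, lid4 below 0.1 rad); the arm keeps its last pose, push and grip.
It fails at once if a closed tube's cap is opened (value of joint any of lid2, lid3, lid4 above 0.25 rad).
It fails at once if the canister is tipped (angle between canister's own z axis and vertical above 0.35 rad).
It fails at once if a bystander is knocked away (more than 50 mm) (distance of any of can_closed, wide_cap, brush, ink_tin, spray_bottle, ink_knife, measuring_cup from where it was at the start of the episode above 0.05 m).
It also fails if it takes over 72 s, if anything falls off the work surface, if the arm or the gripper's body presses on something with over 40 N, if the wrist force passes 120 N, or if a joint passes its speed limit or range.

ROBOT

A 7-joint arm with a two-finger parallel gripper is mounted at the origin on the work surface. World frame = base frame: x ahead of the robot, y to its left, z up, the work surface at z = 0. Lengths are in m, angles in rad, forces in N, time in s.
With the tool pointing down it reaches from about 0.4 to 0.85 m from the base axis. Payload 10.4 kg.
Tool frame: the origin (TCP) lies between the finger pads; the fingertips stand 22 mm ahead of it and the grasp point (between the pads) lies 3 mm ahead of it; z points along the fingers, y is the line along which they close (so a half turn about z gives the same grasp; the last joint's range is limited). The gripper opens to 85 mm and grips with 20 to 120 N. Pads are 22 mm wide; open, the fingers measure 114 mm over their backs; the gripper's body (76 mm by 85 mm) begins 54 mm behind the grasp point. The pads swing forward as they close: fully open they stand 13 mm farther back than shut.
Start: joints at [1.296, 0.332, -0.065, 1.46, 0.022, 1.35, -0.088], TCP at [0.156, -0.605, 0.253] pointing down, gripper open.
Joint ranges: [-2.6, 2.6], [-0.5, 2.12], [-1.47, 1.34], [0.16, 2.42], [-1.27, 4.41], [0.06, 2.06], [-2.6, 2.6]. Speed limits (rad/s): [2.22, 2.22, 2.79, 2.79, 3.14, 3.14, 3.14].

INTERFACE

Orientations are given as a unit quaternion [x, y, z, w].
In Python, from workcell import manip, camera, ticket, boxes_of, outline_of gives the robot as it stands.
- The arm moves only by the tool carry_out, never from a script. Its argument "deltas" is a list of rows, each a list of 5 numbers: the shift along the tool's x, y, z as a fraction of full scale, then the turn about the tool's z as a fraction of full scale, then the opening, from -1 (shut) to 1 (fully open), so that 0 is half open. In form: [[tx, ty, tz, spin, gripper], ...]. A call has 1 to 20 rows; each row is the pose to reach, as a shift and turn from the pose commanded when the call began, along the tool's axes at that moment; what a row does not reach only later rows make up. Full scale, the value 1, is 150 mm for a shift and 30 degrees for a turn. A row lasts 1/8 s, in which the tool goes at most 62.5 mm and 10.7 degrees, less where a joint would pass 70% of its speed; a pose out of reach is approached as far as the arm can. A call with a number of a shift or a turn outside -1 to 1 is refused whole. A call with a gripper value outside its range is refused whole. The fingers move at their own pace and stop on an object; "force" is the grip in N (left out, the last holds). Time passes only in rows, so rows that repeat a pose let the fingers close. It gives the time, the measured TCP pose, the force, the opening and the grip force at its end, in the units of the state.
- manip.get_obs(): the state, without advancing time (a new reading comes with each control period).
- camera(name): name is "scene" or "top" or "wrist"; returns a dict with "img" (400x640x3 uint8, red, green, blue), "depth" (400x640 float32, m along the optical axis (not along the pixel's ray), 0 where there is no reading), "vertical_fov" (degrees; the focal length in pixels is half the picture's height over the tangent of half this angle, whatever the lens; pixels are square), "cx", "cy" (the principal point, pixels), "R" (3x3) and "t" (3): a world point X has camera coordinates R X + t. Camera axes: x right, y down, z forward; pixel columns grow to the right and rows downward; lengths in m; the calibration is good to about 2 mm. The wrist camera is an equidistant fisheye: a pixel r from the principal point sees the ray r / f radians off the axis. A picture is of the moment at which its call begins.
- ticket.hand_in(): hands the job in; it is judged then, once.
Trained networks look in a picture, given as the dict that the camera call returned (one of the last four; its "shot" number tells which), for a name from the list of things; names that differ only in an ending like _2 or _b are one class to them, and where a whole thing is asked for, a point or a joint stands for the part that bears it (a point fixed in the world has none). Each returns a list of dicts, best first, with "conf" (0 to 1); they miss things now and then, are a little off and sometimes report something else, mostly with a low value. They report only what shows in the picture. A call takes as long as a camera call. They do not tell look-alikes from the thing itself.
- boxes_of(query, picture): "position" ([x, y, z] in m, in world coordinates, good to about 4 mm: the middle of the surface that is visible of it).
- outline_of(query, picture): "region" (400x640 bool, what is visible of it).
The state is a dict: "clock": time; "joint_pos": joint angles; "joint_velocities": joint speeds; "tau": joint torques, N m; "position": TCP position; "ee_rot": TCP orientation; "ft_force": force on the tool from outside, world axes, zero at the start; "torque": the same for the moment, N m; "grip_width": opening from 0.0 (shut) to 1.0 (fully open); "grasp_force": force on a finger pad.
Only numpy, scipy, OpenCV 4.12 (cv2) and the standard library are available. Lean on these libraries where they do the work, as an engineer would, in place of code of your own. Each camera call takes 0.05 s, during which the arm holds its last target. There are 200 camera calls.

## Working session

There is one attempt and no reset: what is moved stays moved. The work goes in short steps, Python scripts to look and compute and a tool call to move; the robot and the scene stay as the last step left them, time stands still between calls to the robot, and variables do not carry over. Pictures are saved under pics/ and viewed, at most 10 in all, crops included, and the job is handed in when it is done.

Besides the shell and the picture viewer there is one more tool, called after "Emit:" as name(argument=value, ...), one argument or row to a line, values as JSON. carry_out: Moves the arm, as the interface text tells. Its arguments: {"type":"object","properties":{"deltas":{"type":"array","items":{"type":"array","items":{"type":"number"}}},"force":{"type":"number"}},"required":["deltas"]}

```bash
mkdir -p pics; cat > h.py <<'E'
import numpy as np, cv2
from workcell import manip, camera, ticket, boxes_of, outline_of
def world(p,mask=None):
    f=200/np.tan(np.radians(p['vertical_fov'])/2)
    v,u=np.mgrid[:400,:640]; z=p['depth']
    X=np.stack([(u-p['cx'])/f*z,(v-p['cy'])/f*z,z],-1)
    return (X-p['t'])@p['R']   # R^T (X-t)
def pix(p,X):
    f=200/np.tan(np.radians(p['vertical_fov'])/2)
    c=p['R']@np.array(X)+p['t']; return (c[:2]/c[2]*f+[p['cx'],p['cy']]).round()
def save(p,n): cv2.imwrite('pics/'+n,p['img'][:,:,::-1])
E
python3 - <<'E'
from h import *
o=manip.get_obs(); print(o['position'],o['ee_rot'],o['ft_force'],o['grip_width'])
a=camera('scene');b=camera('top')
save(a,'s.png');save(b,'t.png')
for n,p in(('scene',a),('top',b)):
  print(n)
  for q in ['canister','neck','cap','cap_top','rack','tube1','lid1_hinge','lid1_tab','tube2','can_closed','wide_cap','spray_bottle']:
    print(q,[(np.round(d['position'],3).tolist(),round(d['conf'],2),pix(p,d['position']).tolist()) for d in boxes_of(q,p)[:5]])
E
```

```text
[ 0.15565443 -0.60494851  0.2525092 ] [ 9.92084300e-01  1.25571588e-01 -1.16838505e-04 -7.09462293e-04] [-0.21807085 -0.13361733  0.36566234] 0.9994674711153977
scene
canister [([0.54, -0.276, 0.116], 0.92, [218.0, 173.0]), ([0.523, 0.295, 0.097], 0.44, [438.0, 237.0])]
neck [([0.543, -0.274, 0.108], 0.71, [219.0, 176.0])]
cap [([0.618, -0.019, 0.032], 0.6, [303.0, 243.0]), ([0.545, 0.205, 0.089], 0.24, [399.0, 235.0])]
cap_top [([0.619, -0.021, 0.029], 0.85, [302.0, 244.0])]
rack [([0.545, 0.227, 0.061], 0.84, [406.0, 243.0])]
tube1 [([0.648, 0.284, 0.094], 0.78, [421.0, 282.0]), ([0.537, 0.049, 0.091], 0.75, [339.0, 213.0]), ([0.529, 0.252, 0.097], 0.74, [420.0, 233.0]), ([0.52, 0.297, 0.097], 0.71, [439.0, 236.0]), ([0.547, 0.203, 0.091], 0.63, [398.0, 235.0])]
lid1_hinge [([0.546, 0.226, 0.062], 0.75, [406.0, 243.0]), ([0.578, 0.205, 0.116], 0.67, [397.0, 241.0]), ([0.429, 0.159, 0.09], 0.64, [393.0, 192.0]), ([0.535, 0.051, 0.091], 0.59, [340.0, 213.0]), ([0.646, 0.287, 0.089], 0.58, [423.0, 282.0])]
lid1_tab [([0.645, 0.285, 0.091], 0.75, [422.0, 281.0]), ([0.528, 0.046, 0.092]
[... 1404 characters left out ...]
[0.544, 0.144, 0.096], 0.66, [267.0, 197.0]), ([0.641, 0.282, 0.091], 0.59, [225.0, 167.0]), ([0.521, 0.046, 0.093], 0.46, [298.0, 204.0])]
tube2 [([0.635, 0.283, 0.088], 0.72, [225.0, 170.0]), ([0.511, 0.297, 0.098], 0.67, [218.0, 207.0]), ([0.543, 0.145, 0.095], 0.66, [267.0, 197.0]), ([0.52, 0.244, 0.098], 0.66, [235.0, 204.0]), ([0.519, 0.049, 0.091], 0.62, [297.0, 205.0])]
can_closed [([0.674, -0.375, 0.161], 0.8, [433.0, 153.0])]
wide_cap [([0.388, -0.112, 0.019], 0.85, [346.0, 248.0])]
spray_bottle [([0.726, 0.259, 0.113], 0.93, [232.0, 140.0]), ([0.543, 0.148, 0.098], 0.7, [266.0, 197.0]), ([0.607, -0.021, 0.035], 0.54, [318.0, 182.0]), ([0.385, -0.113, 0.018], 0.21, [346.0, 249.0])]
```

```bash
python3 - <<'E'
import cv2,numpy as np
s=cv2.imread('pics/s.png');t=cv2.imread('pics/t.png')
cv2.imwrite('pics/v1.png',cv2.resize(s[120:360,110:490],(760,480),interpolation=3))
cv2.imwrite('pics/v2.png',cv2.resize(t[110:290,190:460],(800,533),interpolation=3))
E
```

```text
(no output)
```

View pics/v1.png

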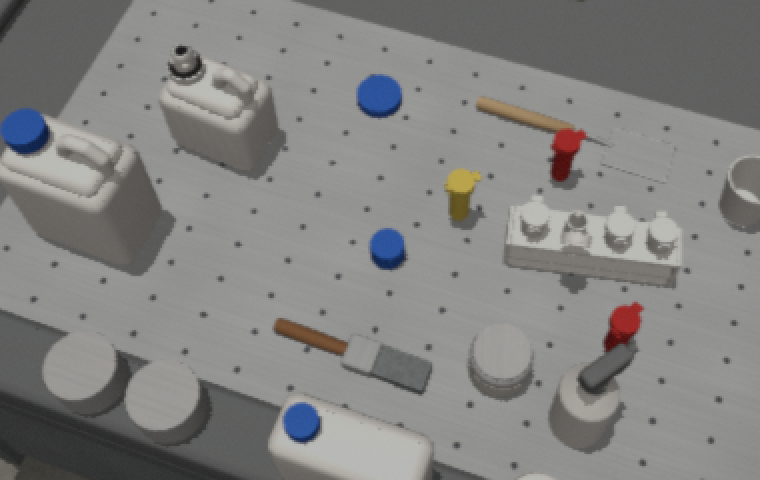

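View pics/v2.png

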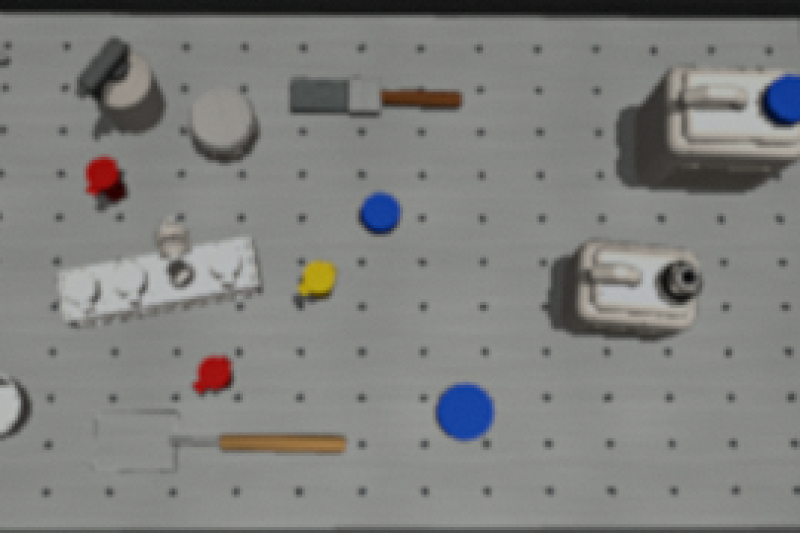

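The pictures show four white tubes in the rack. The second from the right in the top view (crop 180,273) has its lid standing up, at about world (0.53, 0.197). Its look-alikes are red at crop (103,175) and (213,373), and yellow at (318,278). The loose 44 mm cap is at crop (380,213). The wide cap at (465,411) and the caps already on canisters are not it. The bare neck is at (682,280). I'm moving now and will check the choice close up with the wrist camera.

Emit:
carry_out(
  deltas=[
    [0.25,-0.25,-0.1,0,-1],
    [0.55,-0.55,-0.2,0,-1],
    [0.85,-0.85,-0.2,0,-1],
    [1,-1,-0.2,0,-1],
    [1,-1,-0.2,0,-1],
  ],
)

```text
clock: 1.92
position: [0.2656, -0.4205, 0.284]
ee_rot: [0.992, 0.128, 0.0, 0.0]
ft_force: [-1.1, -0.4, 0.8]
grip_width: -0.001
grasp_force: 0.0
```

Emit:
carry_out(
  deltas=[
    [0.25,-0.25,0,0,-1],
    [0.55,-0.55,0,0,-1],
    [0.85,-0.85,0,0,-1],
    [1,-1,0,0,-1],
    [1,-1,0,0,-1],
  ],
)

```text
clock: 2.55
position: [0.3726, -0.2387, 0.2836]
ee_rot: [0.992, 0.127, 0.0, 0.0]
ft_force: [-0.6, -0.7, -0.7]
grip_width: 0.001
grasp_force: 0.0
```

Emit:
carry_out(
  deltas=[
    [0.25,-0.25,0,0,-1],
    [0.55,-0.55,0,0,-1],
    [0.85,-0.85,0,0,-1],
    [1,-1,0,0,-1],
    [1,-1,0,0,-1],
  ],
)

```text
clock: 3.18
position: [0.4803, -0.0567, 0.2832]
ee_rot: [0.992, 0.127, 0.0, -0.0]
ft_force: [0.2, -0.1, -0.2]
grip_width: 0.0
grasp_force: 0.0
```

```bash
python3 - <<'E'
from h import *
o=manip.get_obs(); print(o['clock'],o['position'],o['ee_rot'],o['ft_force'],o['grip_width'])
w=camera('wrist'); save(w,'w1.png'); np.savez('w1.npz',**{k:w[k] for k in w})
t=camera('top');np.savez('top.npz',**{k:t[k] for k in t})
print(w['vertical_fov'],w['cx'],w['cy'],w['R'],w['t'])
P=world(t)
for name,c,r in(('rack',(0.53,0.22),.13),('can',(0.51,-0.276),.13)):
  m=(np.abs(P[...,0]-c[0])<r)&(np.abs(P[...,1]-c[1])<r)
  Q=P[m]; 
  if name=='rack':
    k=Q[(Q[:,2]>.052)&(Q[:,2]<.066)]; print('rack',cv2.minAreaRect(k[:,:2].astype(np.float32)))
    k=Q[(Q[:,2]>.1)]; print('lid',len(k),k.mean(0),k.min(0),k.max(0))
  else:
    k=Q[(Q[:,2]>.03)];print('can',cv2.minAreaRect(k[:,:2].astype(np.float32)))
    k=Q[(Q[:,2]>.11)&(Q[:,2]<.145)]; print('body',cv2.minAreaRect(k[:,:2].astype(np.float32)))
    k=Q[Q[:,2]>.168];print('neck',len(k),k.mean(0),k.min(0),k.max(0))
    k=Q[(Q[:,2]>.155)]; print(k.min(0),k.max(0)); np.set_printoptions(suppress=True,precision=3); print(k[np.argsort(k[:,1])][::3])
k=P[(np.hypot(P[...,0]-.608,P[...,1]+.021)<.035)&(P[...,2]>.025)];print('cap',len(k),cv2.minEnclosingCircle(k[:,:2].astype(np.float32)),k.mean(0))
E
```

```text
3.175 [ 0.48026121 -0.05671085  0.28316432] [ 9.91941594e-01  1.26695118e-01  9.37691697e-05 -4.59891788e-04] [ 0.19969572 -0.11480368 -0.22233459] 0.0003276417204499142
65.70646984690485 321.8263780984726 191.94938806071568 [[ 0.2508041  -0.96803694 -0.00133516]
 [-0.92868592 -0.24099763  0.28189113]
 [-0.2732028  -0.0694595  -0.95944547]] [-0.17524461  0.38682761  0.53428305]
rack ((0.5694078207015991, 0.23334719240665436), (0.14374616742134094, 0.21640785038471222), 11.24635124206543)
lid 119 [0.54665833 0.2212644  0.10737598] [0.49513666 0.13083812 0.10003175] [0.58165975 0.31238395 0.12224793]
can ((0.5621792674064636, -0.3071420192718506), (0.13696527481079102, 0.2106059044599533), 71.13741302490234)
body ((0.5635212659835815, -0.3079665005207062), (0.13262906670570374, 0.20800845324993134), 70.70191955566406)
neck 90 [ 0.51160909 -0.31096879  0.17384028] [ 0.4978418  -0.33958379  0.16821871] [ 0.52304486 -0.25284128  0.18047576]
[ 0.49605059 -0.34152511  0.15516817] [ 0.52704441 -0.23526523  0.18047576]
[[ 0.514 -0.342  0.167]
 [ 0.499 -0.339  0.165]
 [ 0.501 -0.336  0.173]
 [
[... 715 characters left out ...]
1]
 [ 0.514 -0.275  0.166]
 [ 0.512 -0.273  0.163]
 [ 0.514 -0.272  0.167]
 [ 0.517 -0.269  0.166]
 [ 0.523 -0.269  0.168]
 [ 0.52  -0.266  0.168]
 [ 0.516 -0.265  0.172]
 [ 0.52  -0.263  0.169]
 [ 0.513 -0.262  0.172]
 [ 0.522 -0.259  0.171]
 [ 0.516 -0.259  0.172]
 [ 0.523 -0.256  0.17 ]
 [ 0.519 -0.255  0.174]
 [ 0.52  -0.254  0.167]
 [ 0.516 -0.253  0.171]
 [ 0.523 -0.251  0.167]
 [ 0.524 -0.249  0.163]
 [ 0.512 -0.249  0.162]
 [ 0.512 -0.246  0.158]
 [ 0.518 -0.246  0.163]
 [ 0.518 -0.244  0.158]
 [ 0.519 -0.241  0.157]
 [ 0.524 -0.241  0.159]
 [ 0.522 -0.238  0.158]
 [ 0.522 -0.235  0.155]]
cap 86 ((0.6095459461212158, -0.021031485870480537), 0.02233659289777279) [ 0.609 -0.013  0.033]
```

View pics/w1.png

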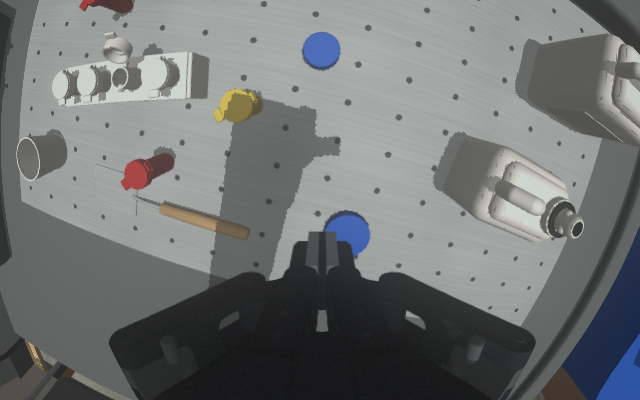

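The wrist view confirms it: the open tube's mouth is at (122,75) with its lid leaning back at (117,48), and the yellow and red look-alikes stand outside the rack.

Emit:
carry_out(
  deltas=[
    [0.25,-0.25,0,0,-1],
    [0.55,-0.55,0,0,-1],
    [0.85,-0.85,0,0,-1],
    [1,-1,0,0,-1],
    [1,-1,0,0,-1],
  ],
)

```text
clock: 3.9
position: [0.5879, 0.1255, 0.2823]
ee_rot: [0.992, 0.126, -0.001, -0.0]
ft_force: [-0.4, -0.0, 0.6]
grip_width: 0.004
grasp_force: 0.0
```

```bash
cat >> h.py <<'E'
def fworld(p):
    f=200/np.tan(np.radians(p['vertical_fov'])/2)
    v,u=np.mgrid[:400,:640]; z=p['depth']
    a=u-p['cx'];b=v-p['cy'];r=np.hypot(a,b)+1e-9;k=np.tan(np.minimum(r/f,1.5))/r
    return (np.stack([a*k*z,b*k*z,z],-1)-p['t'])@p['R']
def fpix(p,X):
    f=200/np.tan(np.radians(p['vertical_fov'])/2)
    c=p['R']@np.array(X)+p['t'];h=np.hypot(c[0],c[1]); return c[:2]/h*np.arctan2(h,c[2])*f+[p['cx'],p['cy']]
E
python3 - <<'E'
from h import *
np.set_printoptions(suppress=True,precision=3)
o=manip.get_obs(); print(o['clock'],o['position'],o['ft_force'])
w=camera('wrist')
for q in ['lid1_tab','lid1_hinge','tube1','rack']: print(q,[(np.round(d['position'],3).tolist(),round(d['conf'],2),fpix(w,d['position']).round().tolist()) for d in boxes_of(q,w)[:5]])
P=fworld(w)
m=(P[...,2]>.101)&(P[...,2]<.14)&(P[...,0]>.5)&(P[...,0]<.62)&(P[...,1]>.1)&(P[...,1]<.25)
k=P[m];print(len(k),k.mean(0),k.min(0),k.max(0)); 
for z in np.arange(.1,.135,.004):
  s=k[abs(k[:,2]-z)<.002]
  if len(s): print(z,len(s),s.mean(0),s.min(0)[:2],s.max(0)[:2])
m=(P[...,2]>.052)&(P[...,2]<.064)&(P[...,0]>.45)&(P[...,0]<.6)&(P[...,1]>.09)&(P[...,1]<.36)
print(cv2.minAreaRect(P[m][:,:2].astype(np.float32)))
m=(P[...,2]>.094)&(P[...,2]<.1)&(P[...,0]>.45)&(P[...,0]<.6)&(P[...,1]>.09)&(P[...,1]<.36)
n,l,st,c=cv2.connectedComponentsWithStats(m.astype(np.uint8))
for i in range(1,n):
  if st[i,4]>60: print(st[i,4],c[i],P[l==i].mean(0))
save(w,'w2.png');i=w['img'][:,:,::-1];cx,cy=fpix(w,[.54,.2,.09]).astype(int);print(cx,cy)
x0=max(cx-100,0);y0=max(cy-75,0);cv2.imwrite('pics/v3.png',cv2.resize(i[y0:y0+150,x0:x0+200],(800,600),interpolation=3))
E
```

```text
3.9 [0.588 0.126 0.282] [-0.363 -0.039  0.64 ]
lid1_tab [([0.527, 0.052, 0.086], 0.97, [371.0, 239.0]), ([0.639, 0.284, 0.089], 0.72, [189.0, 91.0]), ([0.569, 0.201, 0.115], 0.66, [242.0, 178.0]), ([0.443, 0.155, 0.087], 0.58, [268.0, 280.0]), ([0.532, -0.235, 0.106], 0.51, [555.0, 277.0])]
lid1_hinge [([0.571, 0.201, 0.109], 0.93, [244.0, 175.0]), ([0.532, 0.052, 0.09], 0.93, [373.0, 236.0]), ([0.644, 0.284, 0.088], 0.75, [190.0, 87.0]), ([0.441, 0.158, 0.079], 0.62, [267.0, 277.0])]
tube1 [([0.556, 0.201, 0.092], 0.95, [245.0, 184.0]), ([0.532, 0.248, 0.094], 0.94, [201.0, 195.0]), ([0.528, 0.053, 0.091], 0.91, [372.0, 239.0]), ([0.437, 0.154, 0.046], 0.83, [273.0, 268.0]), ([0.552, 0.146, 0.098], 0.57, [294.0, 202.0])]
rack [([0.541, 0.206, 0.062], 0.84, [245.0, 188.0])]
567 [0.573 0.202 0.114] [0.556 0.185 0.101] [0.585 0.222 0.122]
0.1 5 [0.568 0.199 0.101] [0.556 0.186] [0.576 0.217]
0.10400000000000001 43 [0.569 0.193 0.104] [0.557 0.185] [0.577 0.222]
0.10800000000000001 71 [0.571 0.199 0.108] [0.558 0.185] [0.581 0.22 ]
0.11200000000000002 124 [0.573 0.201 0.112] [0.561 0.187] [0.581 0.219]
0.11600000000000002 206 [0.572 0.204 0.116] [0.563 0.19 ] [0.583 0.217]
0.12000000000000002 118 [0.576 0.204 0.12 ] [0.566 0.197] [0.585 0.212]
((0.5298687815666199, 0.22377029061317444), (0.05730747431516647, 0.2156587690114975), 10.856813430786133)
654 [159.2   199.739] [0.514 0.299 0.097]
779 [199.009 202.904] [0.523 0.249 0.097]
926 [291.297 208.855] [0.543 0.147 0.097]
244 197
```

View pics/v3.png

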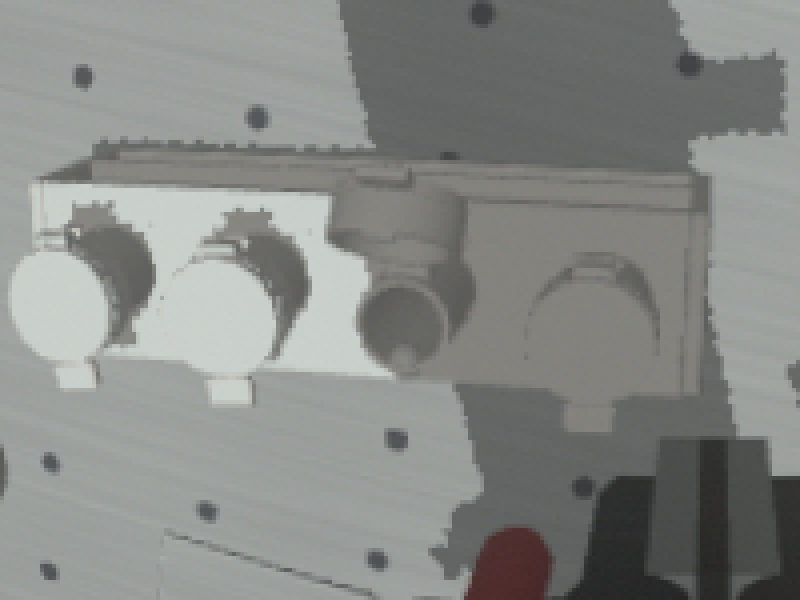

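The crop shows the open lid at (395,210), hinged at the far side of the tube mouth at (403,325), and three shut tubes. I'll go behind the lid, lower, and sweep it over towards the robot.

Emit:
carry_out(
  deltas=[
    [0.17,-0.26,0,0.06,-1],
    [0.345,-0.52,0,0.12,-1],
    [0.345,-0.52,0.2,0.12,-1],
    [0.345,-0.52,0.5,0.12,-1],
    [0.345,-0.52,0.8,0.12,-1],
    [0.345,-0.52,1,0.12,-1],
    [0.345,-0.52,1,0.12,-1],
  ],
)

```text
clock: 5.03
position: [0.6172, 0.2115, 0.1314]
ee_rot: [0.996, 0.094, -0.002, 0.001]
ft_force: [-0.0, -0.1, 0.6]
grip_width: -0.003
grasp_force: 0.0
```

```bash
python3 - <<'E'
from h import *
from scipy.spatial.transform import Rotation as Ro
o=manip.get_obs();print(o['position'],o['ft_force'])
print(Ro.from_quat(o['ee_rot']).as_matrix().round(3), Ro.from_quat(o['ee_rot']).as_matrix().T@(np.array([.535,.198,.128])-o['position']))
E
```

```text
[0.61717397 0.2115435  0.1314014 ] [-0.03792419 -0.0851219   0.56109734]
[[ 0.982  0.186 -0.003]
 [ 0.186 -0.982 -0.002]
 [-0.004  0.001 -1.   ]] [-0.08324517 -0.00201537  0.00370636]
```

Emit:
carry_out(
  deltas=[
    [-0.1,-0.01,0,0,-1],
    [-0.18,-0.01,0,0,-1],
    [-0.26,-0.01,0,0,-1],
    [-0.34,-0.01,0,0,-1],
    [-0.42,-0.01,0,0,-1],
    [-0.5,-0.01,0,0,-1],
    [-0.58,-0.01,0,0,-1],
    [-0.63,-0.01,0,0,-1],
    [-0.63,-0.01,0,0,-1],
  ],
)

```text
clock: 6.15
position: [0.5246, 0.1973, 0.1334]
ee_rot: [0.996, 0.094, 0.0, 0.0]
ft_force: [-0.7, -0.6, 0.7]
grip_width: -0.004
grasp_force: 0.0
```

Emit:
carry_out(
  deltas=[
    [0,0,0.02,0,-1],
    [0,0,0.04,0,-1],
    [0,0,0.06,0,-1],
    [0,0,0.07,0,-1],
    [0,0,0.075,0,-1],
    [0,0,0.08,0,-1],
  ],
)

```text
clock: 6.9
position: [0.525, 0.1974, 0.1212]
ee_rot: [0.996, 0.094, 0.0, 0.0]
ft_force: [-0.4, -0.4, 0.1]
grip_width: 0.004
grasp_force: 0.0
```

Emit:
carry_out(
  deltas=[
    [0,0,0.01,0,-1],
    [0,0,0.02,0,-1],
    [0,0,0.03,0,-1],
    [0,0,0.035,0,-1],
    [0,0,0.035,0,-1],
  ],
)

```text
clock: 7.52
position: [0.5262, 0.1982, 0.1186]
ee_rot: [0.996, 0.094, 0.002, -0.0]
ft_force: [-4.2, -2.1, 22.7]
grip_width: 0.001
grasp_force: 11.0
```

```bash
python3 - <<'E'
from h import *
w=camera('wrist');s=camera('scene');save(w,'w3.png')
a=w['img'][60:320,150:490,::-1];c=pix(s,[.53,.21,.09]).astype(int);b=s['img'][c[1]-50:c[1]+50,c[0]-65:c[0]+65,::-1]
cv2.imwrite('pics/v4.png',np.hstack([cv2.resize(a,(400,306)),cv2.resize(b,(398,306),interpolation=3)]))
P=world(s);Q=P[(P[...,2]>.1)&(np.hypot(P[...,0]-.56,P[...,1]-.2)<.035)];print(len(Q),Q.max(0) if len(Q) else 0)
E
```

```text
3371 [0.59240699 0.23444119 0.49743468]
```

View pics/v4.png

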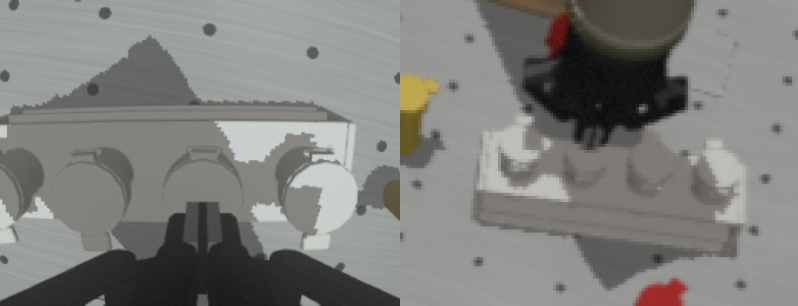

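The wrist and scene views both show the lid lying flat under the fingertip at 22.7 N, so it is shut and snapped. Lifting and moving to the loose cap.

Emit:
carry_out(
  deltas=[
    [0,0,-0.2,0,-1],
    [0,0,-0.5,0,-0.5],
    [0.1,0.3,-0.8,0.3,1],
    [0.2,0.6,-1,0.6,1],
    [0.27,0.9,-1,0.9,1],
    [0.27,1,-1,1,1],
    [0.27,1,-1,1,1],
  ],
)

```text
clock: 8.5
position: [0.5927, 0.0571, 0.2656]
ee_rot: [0.986, -0.167, -0.0, 0.0]
ft_force: [-0.8, 0.5, 0.8]
grip_width: 1.004
grasp_force: 0.0
```

```bash
cat > go.py <<'E'
import sys
from h import *
from scipy.spatial.transform import Rotation as Ro
o=manip.get_obs();M=Ro.from_quat(o['ee_rot']).as_matrix()
T=np.array([float(v) for v in sys.argv[1:4]])
print('t',o['clock'],'pos',o['position'].round(4),'j',o['joint_pos'].round(2),'f',o['ft_force'].round(1),'toolx',M[:,0].round(3),'frac',(M.T@(T-o['position'])/.15).round(3))
E
python3 go.py .609 -.021 .2; python3 - <<'E'
from h import *
np.set_printoptions(suppress=True,precision=4)
w=camera('wrist');P=fworld(w)
k=P[(P[...,2]>.028)&(P[...,2]<.038)&(np.hypot(P[...,0]-.609,P[...,1]+.021)<.04)];print(len(k),cv2.minEnclosingCircle(k[:,:2].astype(np.float32)),k.mean(0))
P=P[(P[...,2]>.092)&(P[...,2]<.12)&(np.hypot(P[...,0]-.545,P[...,1]-.2)<.035)];print(len(P),P[:,2].max() if len(P) else 0)
E
```

```text
t 8.5 pos [0.5927 0.0571 0.2656] j [ 0.38  0.34 -0.69  1.5   0.22  1.39 -2.23] f [-0.8  0.5  0.8] toolx [ 0.944 -0.329 -0.001] frac [0.274 0.456 0.437]
1109 ((0.6126309037208557, -0.021134398877620697), 0.022668464109301567) [ 0.6131 -0.0209  0.0325]
0 0
```

Emit:
carry_out(
  deltas=[
    [0.14,0.22,0.1,0,1],
    [0.29,0.45,0.3,0,1],
    [0.29,0.45,0.6,0,1],
    [0.29,0.45,0.8,0,1],
    [0.29,0.45,0.9,0,1],
    [0.29,0.45,0.9,0,1],
  ],
)

```text
clock: 9.3
position: [0.6114, -0.0191, 0.1307]
ee_rot: [0.986, -0.165, -0.001, -0.0]
ft_force: [0.0, -0.6, 0.3]
grip_width: 1.001
grasp_force: 0.0
```

```bash
python3 go.py .612 -.021 .024; python3 - <<'E'
from h import *
np.set_printoptions(suppress=True,precision=4)
w=camera('wrist');P=fworld(w)
k=P[(P[...,2]>.028)&(P[...,2]<.038)&(np.hypot(P[...,0]-.609,P[...,1]+.021)<.03)];print(len(k),cv2.minEnclosingCircle(k[:,:2].astype(np.float32)),k.mean(0))
E
```

```text
t 9.3 pos [ 0.6114 -0.0191  0.1307] j [ 0.44  0.47 -0.62  1.61  0.29  1.15 -2.15] f [ 0.  -0.6  0.3] toolx [ 0.945 -0.326 -0.001] frac [0.009 0.011 0.712]
2653 ((0.6133033633232117, -0.021131187677383423), 0.022676905617117882) [ 0.6141 -0.0216  0.0325]
```

Emit:
carry_out(
  deltas=[
    [0.01,0.013,0.25,0,1],
    [0.01,0.013,0.5,0,1],
    [0.01,0.013,0.65,0,1],
    [0.01,0.013,0.71,0,1],
    [0.01,0.013,0.71,0,-0.2],
    [0.01,0.013,0.71,0,-0.6],
    [0.01,0.013,0.71,0,-0.6],
    [0.01,0.013,0.71,0,-0.6],
    [0.01,0.013,0.71,0,-0.6],
  ],
  force=60,
)

```text
clock: 10.48
position: [0.6136, -0.0226, 0.0263]
ee_rot: [0.986, -0.167, 0.001, -0.0]
ft_force: [-1.1, 0.6, 6.2]
grip_width: 0.498
grasp_force: 60.4
```

Emit:
carry_out(
  deltas=[
    [0,0,-0.1,0,-0.6],
    [0,0,-0.4,0,-0.6],
    [0,0,-0.8,0,-0.6],
    [0,0,-1,0,-0.6],
    [0,0,-1,0,-0.6],
  ],
)

```text
clock: 11.1
position: [0.6141, -0.0225, 0.1788]
ee_rot: [0.986, -0.167, 0.003, -0.0]
ft_force: [0.1, -0.2, -0.5]
grip_width: 0.498
grasp_force: 60.8
```

```bash
python3 go.py .51 -.326 .28; python3 - <<'E'
from h import *
np.set_printoptions(suppress=True,precision=4)
s=camera('scene');P=world(s);w=camera('wrist');save(w,'w4.png')
for q in ['cap','lid1_tab']:
  print(q,[(np.round(d['position'],3).tolist(),round(d['conf'],2)) for d in boxes_of(q,s)[:6]])
print('tube lid max z',P[(np.abs(P[...,0]-.555)<.03)&(np.abs(P[...,1]-.2)<.022)][:,2].max())
E
```

```text
t 11.1 pos [ 0.6141 -0.0225  0.1788] j [ 0.46  0.43 -0.64  1.56  0.27  1.23 -2.13] f [ 0.1 -0.2 -0.5] toolx [ 0.944 -0.328  0.006] frac [ 0.013  2.138 -0.678]
cap [([0.626, -0.022, 0.184], 0.77)]
lid1_tab [([0.536, 0.202, 0.094], 0.65), ([0.431, 0.158, 0.09], 0.65), ([0.529, 0.048, 0.093], 0.65), ([0.645, 0.283, 0.09], 0.59)]
tube lid max z 0.10184561427478817
```

View pics/w4.png

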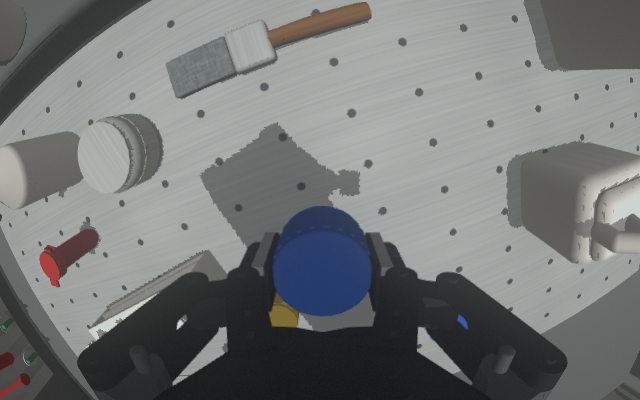

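The blue cap is held square between the pads (centre about 322,260), and the tubes look shut. Moving to the canister, turning so the fingers close across the handle's direction.

Emit:
carry_out(
  deltas=[
    [0,0.1,-0.2,-0.2,-0.6],
    [0,0.35,-0.4,-0.5,-0.6],
    [0,0.65,-0.5,-0.8,-0.6],
    [0,0.9,-0.5,-1,-0.6],
    [0,1,-0.5,-1,-0.6],
    [0,1,-0.5,-1,-0.6],
  ],
)

```text
clock: 12.05
position: [0.5629, -0.1647, 0.2487]
ee_rot: [0.996, 0.093, -0.001, -0.0]
ft_force: [0.4, -0.7, -0.4]
grip_width: 0.499
grasp_force: 60.8
```

```bash
python3 go.py .53 -.25 .26; python3 - <<'E'
from h import *
np.set_printoptions(suppress=True,precision=4)
w=camera('wrist');P=fworld(w);save(w,'w5.png');np.savez('w5.npz',P=P,img=w['img'])
c=(np.hypot(P[...,0]-.515,P[...,1]+.29)<.12)
k=P[c&(P[...,2]>.165)&(P[...,2]<.185)];print('neck+handle',len(k))
n=k[np.hypot(k[:,0]-.51,k[:,1]+.326)<.03];print('neck',len(n),n.mean(0),n.min(0),n.max(0))
t=n[n[:,2]>.171];print(len(t),cv2.minEnclosingCircle(t[:,:2].astype(np.float32)))
h=k[k[:,1]>-.29];print('handle',len(h),h.mean(0),cv2.minAreaRect(h[:,:2].astype(np.float32)))
b=P[c&(P[...,2]>.118)&(P[...,2]<.14)];print(cv2.minAreaRect(b[:,:2].astype(np.float32)))
E
```

```text
t 12.05 pos [ 0.5629 -0.1647  0.2487] j [ 0.76  0.33 -0.69  1.54  0.21  1.35 -1.33] f [ 0.4 -0.7 -0.4] toolx [ 0.983  0.185 -0.001] frac [-0.321  0.519 -0.075]
neck+handle 712
neck 476 [ 0.519  -0.3248  0.1731] [ 0.5059 -0.339   0.165 ] [ 0.5273 -0.3129  0.1775]
354 ((0.5149862766265869, -0.32692277431488037), 0.012919539585709572)
handle 236 [ 0.5241 -0.2572  0.1681] ((0.5240941047668457, -0.2593769431114197), (0.009978844784200191, 0.022283272817730904), 0.29285696148872375)
((0.5316480994224548, -0.2901057302951813), (0.10778515040874481, 0.03968152403831482), 84.11743927001953)
```

Emit:
carry_out(
  deltas=[
    [-0.1,0.15,-0.05,-0.25,-0.6],
    [-0.22,0.4,-0.05,-0.55,-0.6],
    [-0.36,0.65,-0.05,-0.8,-0.6],
    [-0.48,0.825,-0.05,-1,-0.6],
    [-0.48,0.825,-0.05,-1,-0.6],
  ],
)

```text
clock: 12.72
position: [0.5154, -0.3004, 0.2564]
ee_rot: [0.938, 0.348, -0.0, -0.0]
ft_force: [-0.2, 0.7, 0.4]
grip_width: 0.497
grasp_force: 60.8
```

```bash
python3 go.py .515 -.3265 .22
```

```text
t 12.725 pos [ 0.5154 -0.3004  0.2564] j [ 1.01  0.35 -0.7   1.51  0.23  1.37 -0.57] f [-0.2  0.7  0.4] toolx [ 0.758  0.652 -0.   ] frac [-0.116  0.13   0.243]
```

Emit:
carry_out(
  deltas=[
    [-0.03,0.03,0,-0.25,-0.6],
    [-0.08,0.08,0,-0.55,-0.6],
    [-0.116,0.13,0.1,-0.85,-0.6],
    [-0.116,0.13,0.21,-1,-0.6],
    [-0.116,0.13,0.21,-1,-0.6],
    [-0.116,0.13,0.21,-1,-0.6],
  ],
)

```text
clock: 13.48
position: [0.5164, -0.3241, 0.2263]
ee_rot: [0.815, 0.579, 0.0, 0.0]
ft_force: [-0.5, -0.1, 0.4]
grip_width: 0.5
grasp_force: 60.8
```

```bash
python3 go.py .515 -.3265 .2; python3 - <<'E'
from h import *
w=camera('wrist');s=camera('scene');t=camera('top')
np.savez('n.npz',s=s['img'],sd=s['depth'],w=w['img'],wd=w['depth'])
c=pix(s,[.515,-.326,.19]).astype(int);print(c)
b=s['img'][c[1]-45:c[1]+45,c[0]-60:c[0]+60,::-1]
cw=fpix(w,[.515,-.326,.18]).astype(int);print(cw)
d=t['img'][150:270,350:470,::-1]
cv2.imwrite('pics/v5.png',np.vstack([np.hstack([cv2.resize(b,(400,300),interpolation=3),cv2.resize(w['img'][:,:,::-1],(400,300))]),np.hstack([cv2.resize(d,(300,300),interpolation=3),np.zeros((300,500,3),np.uint8)])]))
E
```

```text
t 13.475 pos [ 0.5164 -0.3241  0.2263] j [ 1.07  0.41 -0.76  1.51  0.29  1.33 -0.05] f [-0.5 -0.1  0.4] toolx [0.329 0.944 0.   ] frac [-0.018 -0.004  0.175]
[199 142]
[321 231]
```

View pics/v5.png

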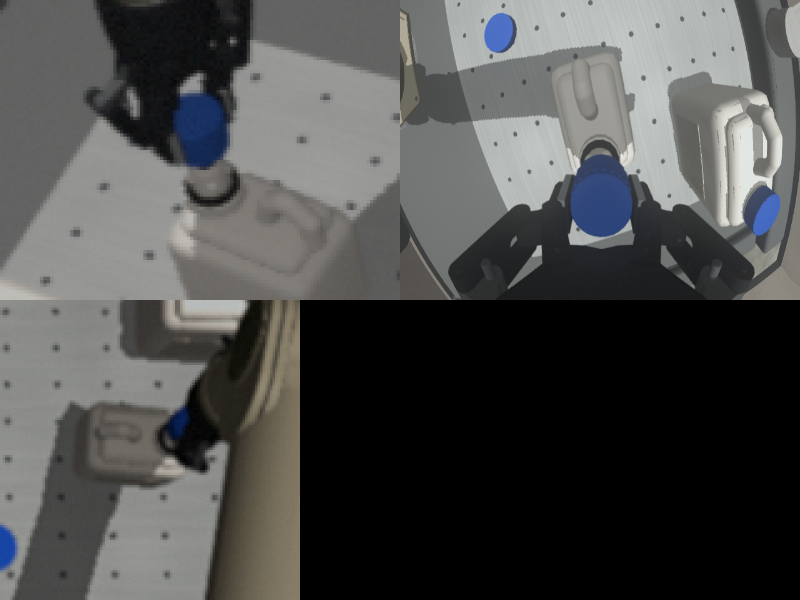

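The scene view shows the cap (202,130) a little left of the seal ring (213,190). I'll measure the offset in that same camera, plus the first wrist view of the neck.

```bash
python3 - <<'E'
from h import *
from scipy.optimize import least_squares
np.set_printoptions(suppress=True,precision=4)
def fit(k,r,c0): 
    s=least_squares(lambda c:np.hypot(k[:,0]-c[0],k[:,1]-c[1])-r,c0,loss='soft_l1',f_scale=.002); return s.x,len(k),np.sqrt(np.mean(s.fun**2))
for name in('scene','wrist'):
  p=camera(name);P=world(p) if name=='scene' else fworld(p);I=p['img'].astype(int)
  near=(np.hypot(P[...,0]-.515,P[...,1]+.326)<.045)
  blue=near&(I[...,2]>I[...,0]*1.8)&(I[...,2]>40)&(P[...,2]>.15)
  k=P[blue];print(name,'blue',len(k),k.min(0),k.max(0))
  side=k[(k[:,2]<k[:,2].max()-.006)];print(' side',fit(side,.022,[.515,-.326]))
  top=k[k[:,2]>k[:,2].max()-.003];print(' top',cv2.minEnclosingCircle(top[:,:2].astype(np.float32)),len(top))
  for a,b,r in((.152,.158,.014),(.165,.171,.014),(.142,.149,.0215)):
    k=P[near&~blue&(P[...,2]>a)&(P[...,2]<b)&(I.max(-1)<(70 if r>.02 else 256))&(np.hypot(P[...,0]-.515,P[...,1]+.326)<r+.008)]
    if len(k)>5: print('',a,fit(k,r,[.515,-.326]))
  if name=='scene':
    f=200/np.tan(np.radians(p['vertical_fov'])/2)
    v,u=np.nonzero(blue);print('blue bbox',u.min(),u.max(),v.min(),v.max(),u.mean(),v.mean())
    # silhouette of model cap at TCP
    O=manip.get_obs()['position']; a=np.linspace(0,2*np.pi,60)
    q=np.array([pix(p,[O[0]+.022*np.cos(t),O[1]+.022*np.sin(t),O[2]+h]) for t in a for h in(-.0263,.0067)]);print('model',q.min(0),q.max(0))
    print('axis pix',pix(p,[.515,-.326,.15]),pix(p,[.515,-.326,.22]),'px/mm',f/(p['R']@[.515,-.326,.19]+p['t'])[2]/1000)
E
```

```text
scene blue 285 [ 0.4908 -0.3383  0.1786] [ 0.5383 -0.3021  0.2778]
 side (array([ 0.5161, -0.3277]), 282, np.float64(0.007344197503573278))
 top ((0.5364499688148499, -0.3137037456035614), 0.002043298911303282) 3
 0.152 (array([ 0.5151, -0.3257]), 21, np.float64(0.0034213288777458295))
 0.165 (array([ 0.5124, -0.3278]), 22, np.float64(0.0025015064421166277))
 0.142 (array([ 0.5083, -0.3295]), 23, np.float64(0.0030493290808715676))
blue bbox 191 206 125 146 198.7719298245614 134.89122807017543
model [186. 124.] [207. 147.]
axis pix [202. 152.] [196. 134.] px/mm 0.4060856826587525
wrist blue 7391 [ 0.4923 -0.3473  0.2072] [ 0.5377 -0.3029  0.2345]
 side (array([ 0.5152, -0.326 ]), 581, np.float64(0.0004457342843770977))
 top ((0.5153179168701172, -0.32548922300338745), 0.022176209837198257) 6248
 0.152 (array([ 0.5135, -0.3282]), 45, np.float64(0.0006886510166450809))
 0.165 (array([ 0.5132, -0.3281]), 40, np.float64(0.0006344039665593438))
 0.142 (array([ 0.5115, -0.3308]), 134, np.float64(0.0019806221797639733))
```

Emit:
carry_out(
  deltas=[
    [-0.023,-0.006,0,0,-0.6],
    [-0.023,-0.006,0.06,0,-0.6],
    [-0.023,-0.006,0.12,0,-0.6],
    [-0.023,-0.006,0.18,0,-0.6],
    [-0.023,-0.006,0.21,0,-0.6],
    [-0.023,-0.006,0.21,0,-0.6],
  ],
  force=90,
)

```text
clock: 14.48
position: [0.5133, -0.3284, 0.1937]
ee_rot: [0.815, 0.58, -0.0, -0.0]
ft_force: [-0.3, -0.9, 0.0]
grip_width: 0.491
grasp_force: 90.9
```

```bash
python3 go.py .5135 -.328 .1755; python3 - <<'E'
from h import *
from scipy.optimize import least_squares
np.set_printoptions(suppress=True,precision=4)
p=camera('wrist');P=fworld(p);I=p['img'].astype(int)
near=(np.hypot(P[...,0]-.515,P[...,1]+.326)<.045)
blue=near&(I[...,2]>I[...,0]*1.8)&(I[...,2]>40)
k=P[blue];t=k[k[:,2]>k[:,2].max()-.004];print(cv2.minEnclosingCircle(t[:,:2].astype(np.float32)),t.mean(0))
for a,b,r in((.152,.158,.014),(.158,.164,.014)):
    k=P[near&~blue&(P[...,2]>a)&(P[...,2]<b)&(np.hypot(P[...,0]-.514,P[...,1]+.328)<r+.006)]
    if len(k)>8: s=least_squares(lambda c:np.hypot(k[:,0]-c[0],k[:,1]-c[1])-r,[.514,-.328],loss='soft_l1',f_scale=.002);print(a,len(k),s.x,np.sqrt(np.mean(s.fun**2)))
E
```

```text
t 14.475 pos [ 0.5133 -0.3284  0.1937] j [ 1.08  0.44 -0.75  1.55  0.31  1.28 -0.05] f [-0.3 -0.9  0. ] toolx [0.328 0.945 0.   ] frac [0.003 0.    0.121]
((0.5123880505561829, -0.3285990357398987), 0.022489629685878754) [ 0.5134 -0.327   0.1996]
```

Emit:
carry_out(
  deltas=[
    [0,0,0.015,0,-0.6],
    [0,0,0.03,0,-0.6],
    [0,0,0.045,0,-0.6],
    [0,0,0.06,0,-0.6],
    [0,0,0.06,0,-0.6],
  ],
)

```text
clock: 15.15
position: [0.5141, -0.328, 0.186]
ee_rot: [0.815, 0.58, 0.0, 0.0]
ft_force: [-1.6, 1.9, 5.7]
grip_width: 0.495
grasp_force: 91.8
```

Emit:
carry_out(
  deltas=[
    [0,0,0.015,0,-0.6],
    [0,0,0.03,0,-0.6],
    [0,0,0.04,0,-0.6],
    [0,0,0.05,0,-0.6],
    [0,0,0.05,0,-0.6],
  ],
)

```text
clock: 15.78
position: [0.5133, -0.3288, 0.1775]
ee_rot: [0.815, 0.579, -0.0, 0.0]
ft_force: [-1.3, 0.6, -1.6]
grip_width: 0.489
grasp_force: 92.1
```

Emit:
carry_out(
  deltas=[
    [0,0,0.01,0,-0.6],
    [0,0,0.02,0,-0.6],
    [0,0,0.03,0,-0.6],
    [0,0,0.03,0,-0.6],
  ],
)

```text
clock: 16.27
position: [0.5137, -0.3289, 0.1744]
ee_rot: [0.815, 0.579, -0.0, 0.001]
ft_force: [-4.4, 1.5, 11.6]
grip_width: 0.492
grasp_force: 93.5
```

Emit:
carry_out(
  deltas=[
    [0,0,0.006,0,-0.6],
    [0,0,0.01,0,-0.6],
    [0,0,0.01,0,-0.6],
    [0,0,0.01,0,-0.6],
    [0,0,0.01,0,-0.6],
  ],
)

```text
clock: 16.9
position: [0.5138, -0.3289, 0.1739]
ee_rot: [0.815, 0.579, -0.0, 0.001]
ft_force: [-6.7, 2.8, 17.1]
grip_width: 0.487
grasp_force: 94.3
```

```bash
python3 go.py .5135 -.328 .1755; python3 - <<'E'
from h import *
np.set_printoptions(suppress=True,precision=4)
s=camera('scene');w=camera('wrist');c=pix(s,[.515,-.326,.17]).astype(int)
b=s['img'][c[1]-45:c[1]+45,c[0]-60:c[0]+60,::-1];r=pix(s,[.53,.22,.09]).astype(int);d=s['img'][r[1]-45:r[1]+45,r[0]-60:r[0]+60,::-1]
e=w['img'][:,:,::-1]
cv2.imwrite('pics/v6.png',np.vstack([np.hstack([cv2.resize(b,(400,300),interpolation=3),cv2.resize(d,(400,300),interpolation=3)]),np.hstack([cv2.resize(e,(480,300)),np.zeros((300,320,3),np.uint8)])]))
P=world(s);Q=P[(np.abs(P[...,0]-.55)<.04)&(np.abs(P[...,1]-.2)<.022)];print('lid maxz',Q[:,2].max())
P=fworld(w);I=w['img'].astype(int);k=P[(I[...,2]>I[...,0]*1.8)&(I[...,2]>40)&(np.hypot(P[...,0]-.5135,P[...,1]+.328)<.03)&(P[...,2]>.17)];print('cap top z',np.median(k[:,2]))
E
```

```text
t 16.9 pos [ 0.5138 -0.3289  0.1739] j [ 1.07  0.45 -0.75  1.57  0.32  1.24 -0.06] f [-6.7  2.8 17.1] toolx [ 0.329  0.944 -0.001] frac [ 0.005 -0.004 -0.011]
lid maxz 0.10271346148919705
cap top z 0.17990950078341555
```

View pics/v6.png

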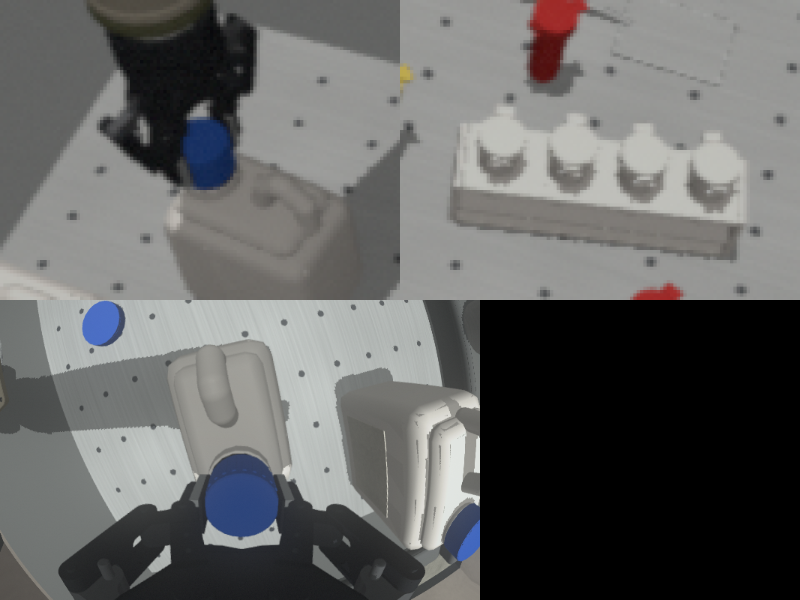

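The cap (208,150) sits down on the shoulder with its top at z 0.180, so it is home with the seal squeezed. All four tube lids are shut and the canister is upright, with a 17 N push holding. Handing in.

```bash
python3 -c "
from h import *
print(ticket.hand_in())"
```

```text
the job is handed in; nothing more can be done
None
```

I handed the job in with the open tube's cap pressed shut and the snap cap clicked home on the canister neck. The gripper was still bearing down at about 17 N; the hand-in gave no verdict.

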